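Step the filter wheel to amber and start the light-sensor reading

ROBOT

A 6-joint arm with a two-finger parallel gripper is mounted at the origin on the work surface; the furniture and walls round the work are solid. World frame = base frame: x ahead of the robot, y to its left, z up, the work surface at z = 0. Lengths are in m, angles in rad, forces in N, time in s.
With the tool pointing down it reaches from about 0.25 to 0.8 m from the base axis. Payload 8.5 kg.
Tool frame: the origin (TCP) lies at the very end of the fingers, on their centre line; the grasp point (between the pads) lies r.grip_point_offset behind it (r.grip_point_offset is the distance from the TCP to the grasp point, in m); z points along the fingers, y is the line along which they close (so a half turn about z gives the same grasp; the last joint's range is limited). The gripper opens to 85 mm and grips with 20 to 120 N. Pads are 22 mm wide; open, the fingers measure 114 mm over their backs; the gripper's body (76 mm by 85 mm) begins 54 mm behind the grasp point. The pads swing forward as they close: fully open they stand 13 mm farther back than shut.
Start: joints at [1.337, 0.238, -0.013, 1.319, 0, 1.571], TCP at [0.122, 0.511, 0.203] pointing down, gripper open.
Joint ranges: [-2.66, 2.66], [-1.03, 1.9], [-1.14, 1.46], [-1.82, 2.27], [-1.45, 1.34], [-3.14, 3.14]. Speed limits (rad/s): [2.22, 2.22, 2.79, 3.14, 3.14, 3.14].

INTERFACE

Orientations are given as a unit quaternion [w, x, y, z].
In Python, from cell import monitor, optics, order, r gives the robot as it stands. The module is installed in compiled form; this text tells all that it offers.
- The arm moves only by the tool step_arm, never from a script. Its argument "moves" is a list of rows, each an object with "translation": the shift along the tool's x, y, z in mm, a list of three; "rot": the turn, a rotation vector about the tool's x, y, z in rad, a list of three; "grip": the closure, from 0 (fully open) to 1 (shut). A call has 1 to 20 rows; each row shifts and turns the commanded pose from where the row before left it, along the tool's axes as they then stand; what a row does not reach is not made up. A row lasts 1/10 s, in which the tool goes at most 50 mm and 8.59 degrees, less where a joint would pass 70% of its speed; a pose out of reach is approached as far as the arm can. A call with a gripper value outside its range is refused whole. The fingers move at their own pace and stop on an object; "force" is the grip in N (left out, the last holds). Time passes only in rows, so rows that do not move let the fingers close. It gives the time, the measured TCP pose, the force, the opening and the grip force at its end, in the units of the state.
- monitor.get_state(): the state, without advancing time (a new reading comes with each control period).
- optics.camera(name): name is "scene" or "top"; returns (picture, depth): 420x560x3 uint8, red, green, blue; 420x560 float32, m along the optical axis (not along the pixel's ray), 0 where there is no reading.
- optics.camera_info(name): a dict with "fx", "fy", "cx", "cy" (pixels), "extrinsics" (4x4, takes a point from world to camera coordinates). Camera axes: x right, y down, z forward; pixel columns grow to the right and rows downward; lengths in m; the calibration is good to about 2 mm. A picture is of the moment at which its call begins. camera_info takes no time and is no camera call.
- order.close_job(): hands the job in; it is judged then, once.
The state is a dict: "t": time; "joints": joint angles; "joint_vel": joint speeds; "joint_efforts": joint torques, N m; "eef_pos": TCP position; "eef_rot": TCP orientation; "force": force on the tool from outside, world axes, zero at the start; "moment": the same for the moment, N m; "opening": finger opening in m; "gripper_force": force on a finger pad.
Only numpy, scipy, OpenCV 4.12 (cv2) and the standard library are available. Lean on these libraries where they do the work, as an engineer would, in place of code of your own. Each camera call takes 0.05 s, during which the arm holds its last target. There are 200 camera calls.

TASK

The circuit board in the light-sensor test station is to be read through the amber filter: with a fingertip, gently push on the upright tabs of the filter wheel, without taking one between the fingers, to step it round until the amber filter has clicked into place under the lamp. Only then press the red start button right down and let it spring back up. Leave the circuit board where it lies under the wheel, and the other things on the bench where they are.

Things in the scene. Friction and masses are not known exactly. Their poses are not given: they have to be found in the camera images.
- station: Light-sensor test station, fixed to the bench. Origin on the bench under the wheel's spindle; z up, +x points from the spindle to the lamp column at the back, +y to the left when facing the lamp. Grey base plate: x -140 to +145 mm, y -100 to +100, top 16 mm high. Control pod on its near left corner: 58 x 62 mm, 38 mm high, centre x -108, y +66. Index block 50 mm high below the tabs' path.
- lamp_axis (a point): Point on the lamp's vertical axis, 61 mm above the bench, 42 mm from the spindle axis on the station's +x: where the centre of the filter in use must stand. The dark lamp tube (33 mm diameter, 39 mm over its fins, 70 to 133 mm high) hangs above it on an arm 26 mm wide (100 to 114 mm high) from a column (station x +112 to +136, y -25 to +25, 120 mm high).
- spindle (a point): Top centre of the brass nut (19 mm diameter) on the vertical spindle, 74 mm above the bench; the wheel turns about it either way without end stops.
- wheel: The filter wheel, turning round the spindle. It never starts at amber, but may rest near a crest. Origin on its axis at bench level, z up, +x towards the amber filter; amber is under the lamp when its +x matches the station's. A spring plunger clicks into a notch at every filter (each 60 degrees); crests lie half-way between, and well past a crest (10 degrees) the wheel snaps on to the next notch by itself. Turning takes up to 8 N at a tab.
- start_button (a joint): Travel of the red start button (m): 0 up, 0.006 fully down. It springs back; fully down takes 5 N.
- start_button_top (a point): Centre of the top face of the red start button, 24 mm diameter, on the control pod at the station's near left corner; 60 mm above the bench when up. It is pressed straight down.
- amber_filter (a point): Centre of the top face of the amber (orange-yellow) filter, 61 mm above the bench, 42 mm from the spindle. The wheel is a dark disc, 132 mm diameter, 53 to 59 mm high, with six 30 mm filters in bright rings 60 degrees apart; counter-clockwise from above: amber, red, clear (pale), green, blank (black), blue.
- board: Green circuit board 70 x 90 mm, loose, lying on four rests between thin locating posts on the base below the lamp and the wheel (board face 24 mm above the bench). Origin at its underside's centre.
- amber_tab (a point): Centre of the upright tab that stands on the wheel's rim straight outside the amber (orange-yellow) filter, with a cap in its colour: 8 mm thick along the rim (cap 9 mm), 20 mm long radially (70 to 90 mm from the spindle), 54 to 82 mm above the bench; this point is 80 mm from the spindle axis and 67.5 mm high.
- red_tab (a point): Centre of the upright tab that stands on the wheel's rim straight outside the dark red filter, with a cap in its colour: 8 mm thick along the rim (cap 9 mm), 20 mm long radially (70 to 90 mm from the spindle), 54 to 82 mm above the bench; this point is 80 mm from the spindle axis and 67.5 mm high.
- clear_tab (a point): Centre of the upright tab that stands on the wheel's rim straight outside the clear (pale, almost white) filter, with a cap in its colour: 8 mm thick along the rim (cap 9 mm), 20 mm long radially (70 to 90 mm from the spindle), 54 to 82 mm above the bench; this point is 80 mm from the spindle axis and 67.5 mm high.
- green_tab (a point): Centre of the upright tab that stands on the wheel's rim straight outside the green filter, with a cap in its colour: 8 mm thick along the rim (cap 9 mm), 20 mm long radially (70 to 90 mm from the spindle), 54 to 82 mm above the bench; this point is 80 mm from the spindle axis and 67.5 mm high.
- blank_tab (a point): Centre of the upright tab that stands on the wheel's rim straight outside the blank (black, closed) filter, with a cap in its colour: 8 mm thick along the rim (cap 9 mm), 20 mm long radially (70 to 90 mm from the spindle), 54 to 82 mm above the bench; this point is 80 mm from the spindle axis and 67.5 mm high.
- blue_tab (a point): Centre of the upright tab that stands on the wheel's rim straight outside the blue filter, with a cap in its colour: 8 mm thick along the rim (cap 9 mm), 20 mm long radially (70 to 90 mm from the spindle), 54 to 82 mm above the bench; this point is 80 mm from the spindle axis and 67.5 mm high.
- tweezers: Steel tweezers 118 mm long, lying to the left of the station. A bystander; origin at its underside's centre.
- jar: Screw-top jar with a pale lid, 51 mm diameter, 49 mm high, standing to the right of the station. A bystander; origin at its underside's centre.
- hexkey: Small hex key 78 mm long, lying to the right of the station. A bystander; origin at its underside's centre.
- meter: Yellow multimeter 113 x 215 x 61 mm, lying at the left of the bench. A bystander; origin at its underside's centre.
- tape: Narrow roll of orange tape, 86 mm diameter, 12 mm high, lying at the right. A bystander; origin at its underside's centre.
- torque_driver: Small white torque driver, 147 mm long, lying at the near right. A bystander; origin at its underside's centre.
- screwdriver_c: Red screwdriver, 156 mm long, lying at the right. A bystander; origin at its underside's centre.

How it is judged:
By the outcome, as a careful person would: the job done as asked, in the order asked, and still so for the second after the job is handed in, with the robot touching nothing.
It also fails if it takes over 51 s, if anything falls off the work surface, if the arm or the gripper's body presses on something with over 40 N, if the wrist force passes 120 N, or if a joint passes its speed limit or range.

## Working session

There is one attempt and no reset: what is moved stays moved. The work goes in short steps, Python scripts to look and compute and a tool call to move; the robot and the scene stay as the last step left them, time stands still between calls to the robot, and variables do not carry over. Pictures are saved under pics/ and viewed, at most 10 in all, crops included, and the job is handed in when it is done.

Besides the shell and the picture viewer there is one more tool, called after "Call:" as name(argument=value, ...) on one line, values as JSON. step_arm: Moves the arm, as the interface text tells. Its arguments: {"type":"object","properties":{"moves":{"type":"array","items":{"type":"object","properties":{"translation":{"type":"array","items":{"type":"number"}},"rot":{"type":"array","items":{"type":"number"}},"grip":{"type":"number"}}}},"force":{"type":"number"}},"required":["moves"]}

```bash
mkdir -p pics; python3 - <<'E'
from cell import monitor, optics, order, r
import cv2, numpy as np
for n in("top","scene"):
    p,d=optics.camera(n); cv2.imwrite(f"pics/{n}0.png",p[:,:,::-1]); np.savez(f"{n}0.npz",p=p,d=d)
    i=optics.camera_info(n); print(i["fx"],i["cx"],i["cy"],np.round(i["extrinsics"],3))
s=monitor.get_state(); print(s, r.grip_point_offset)
E
```

```text
477.06454747285545 281.0851257824172 216.13627807319688 [[ 0.004 -1.     0.012  0.041]
 [-0.987 -0.006 -0.161  0.542]
 [ 0.161 -0.011 -0.987  1.573]
 [ 0.     0.     0.     1.   ]]
473.2015330518161 284.20192715488986 205.37984704417073 [[ 0.801 -0.599 -0.025 -0.413]
 [-0.285 -0.344 -0.895  0.218]
 [ 0.527  0.723 -0.446  1.026]
 [ 0.     0.     0.     1.   ]]
{'t': 0.1, 'joints': array([ 1.33697363e+00,  2.38697860e-01, -1.41933479e-02,  1.31921373e+00,
        2.84506464e-05,  1.57080826e+00]), 'joint_vel': array([ 1.75225761e-03, -4.42517137e-04,  2.45335145e-03,  1.02735514e-03,
       -1.52476476e-03,  4.27609986e-05]), 'joint_efforts': array([ 7.05851908e-04, -5.39719498e+01,  3.47000313e+01,  1.34390991e-02,
        6.38138476e-05,  8.86015016e-06]), 'eef_pos': array([0.12153254, 0.51029769, 0.20284487]), 'eef_rot': array([-9.04459555e-05,  1.16651111e-01,  9.93172739e-01, -6.48180300e-04]), 'force': array([-0.23514491, -0.12149366,  0.05351408]), 'moment': array([ 0.01974611, -0.00979492, -0.0026682 ]), 'gripper_force': 0.0, 'opening': 0.08543660733995985} 0.0187
```

View pics/top0.png

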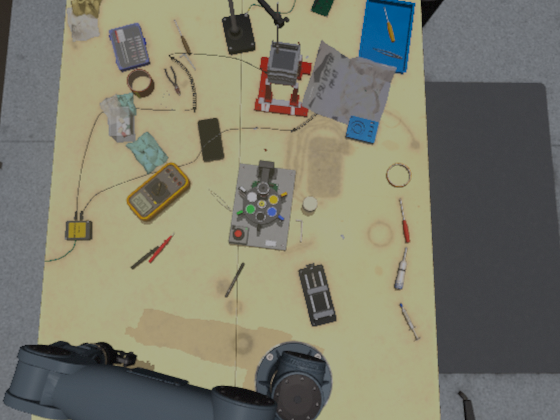

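View pics/scene0.png

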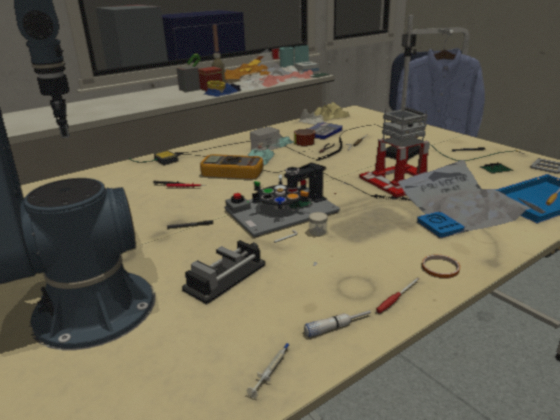

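The top view shows the station around (262,205), with the lamp arm at (265,170) and the red button at (238,234). In the scene view it is around (285,200).

```bash
python3 - <<'E'
import cv2
a=cv2.imread("pics/top0.png")[155:255,222:312]; cv2.imwrite("pics/c1.png",cv2.resize(a,None,fx=6,fy=6,interpolation=cv2.INTER_CUBIC))
a=cv2.imread("pics/scene0.png")[155:240,215:345]; cv2.imwrite("pics/c2.png",cv2.resize(a,None,fx=6,fy=6,interpolation=cv2.INTER_CUBIC))
E
```

```text
(no output)
```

View pics/c1.png

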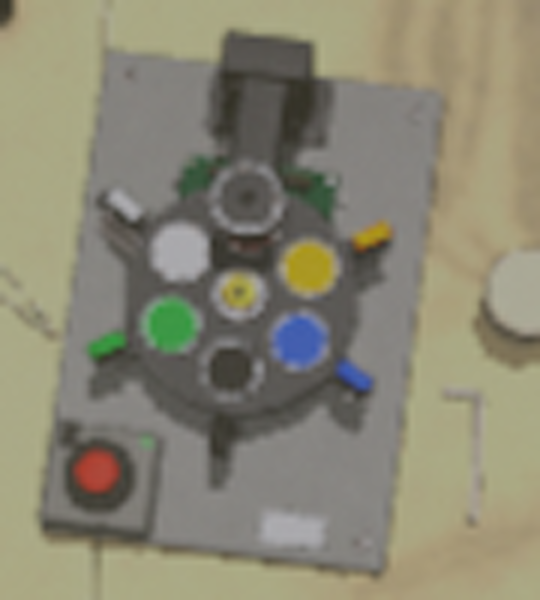

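View pics/c2.png

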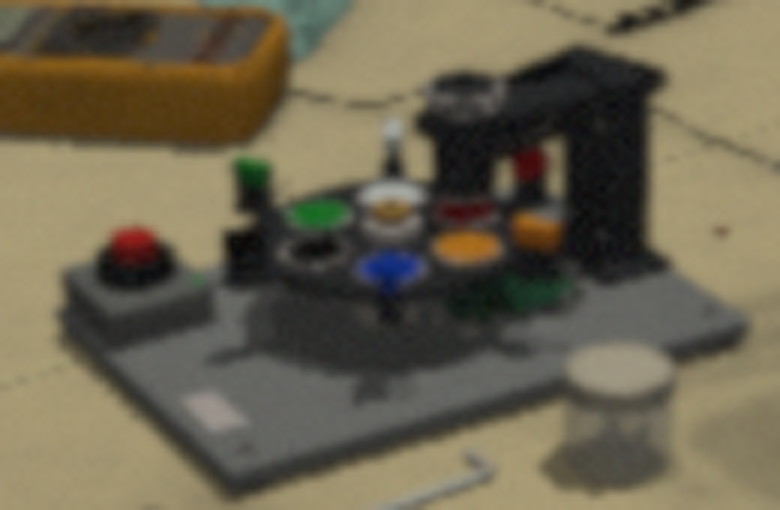

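The crops show red under the lamp, and amber one step clockwise, at station −60°. The amber filter is at crop pixel (308,268), the button at (97,470) and the blue tab at (355,376). So the wheel has to go about +60° counter-clockwise. I'll measure it next.

```bash
cat > m.py <<'E'
import cv2, numpy as np
from cell import optics
def ray(n,uv,z):
    i=optics.camera_info(n);E=np.array(i["extrinsics"]);R,t=E[:3,:3],E[:3,3]
    d=R.T@np.array([(uv[0]-i["cx"])/i["fx"],(uv[1]-i["cy"])/i["fy"],1]);c=-R.T@t
    return c+d*(z-c[2])/d[2]
# name: hue range (OpenCV), z of filter, min sat
COL=dict(amber=(12,32),green=(45,80),blue=(105,130),red=(0,6))
def blobs(n,p,box):
    x0,y0,x1,y1=box; h=cv2.cvtColor(p[y0:y1,x0:x1],cv2.COLOR_RGB2HSV); out={}
    for k,(a,b) in COL.items():
        m=cv2.inRange(h,(a,130,85),(b,255,255)); N,_,s,c=cv2.connectedComponentsWithStats(m)
        out[k]=sorted([(int(s[j,4]),np.round(c[j]+[x0,y0],2)) for j in range(1,N) if s[j,4]>4],key=lambda q:-q[0])[:4]
    return out
E
python3 - <<'E'
from m import *
p=np.load("top0.npz")["p"]
for k,l in blobs("top",p,(225,165,300,250)).items():
    for a,c in l: print(k,a,c,[np.round(ray("top",c,z)[:2],4).tolist() for z in(.060,.061,.082)])
E
```

```text
amber 45 [273. 199.] [[0.5977, 0.0717], [0.5975, 0.0717], [0.5932, 0.0716]]
amber 18 [283.44 194.17] [[0.6145, 0.0366], [0.6143, 0.0366], [0.6099, 0.0369]]
amber 13 [261.08 203.31] [[0.5826, 0.1118], [0.5824, 0.1117], [0.5784, 0.1111]]
green 38 [249.92 208.63] [[0.5642, 0.149], [0.564, 0.149], [0.5603, 0.1478]]
green 11 [239.27 212.09] [[0.5522, 0.1846], [0.552, 0.1845], [0.5484, 0.1829]]
blue 40 [271.2  211.28] [[0.5556, 0.0775], [0.5554, 0.0775], [0.5518, 0.0773]]
blue 12 [280.58 217.33] [[0.5352, 0.0459], [0.535, 0.0459], [0.5316, 0.0461]]
red 42 [237.67 233.  ] [[0.4815, 0.1886], [0.4814, 0.1885], [0.4787, 0.1868]]
```

Measured:
- Wheel centre is about (0.580, 0.110).
- Station yaw is about −7.1°.
- Amber is at world −67°, which is station −60°, so it sits in a notch.
- I'll push the blue tab (world −127°) counter-clockwise.

First I'll approach high with the gripper shut.

Call:
step_arm(moves=[{"translation": [-16,-11.5,0],"grip": 1},{"translation": [-32.1,-23,0],"grip": 1},{"translation": [-32.1,-23,0],"grip": 1},{"translation": [-32.1,-23,0],"grip": 1},{"translation": [-32.1,-23,0],"grip": 1},{"translation": [-32.1,-23,0],"grip": 1},{"translation": [-32.1,-23,0],"grip": 1},{"translation": [-32.1,-23,0],"grip": 1},{"translation": [-32.1,-23,0],"grip": 1},{"translation": [-32.1,-23,0],"grip": 1},{"translation": [-32.1,-23,0],"grip": 1},{"translation": [-32.1,-23,0],"grip": 1},{"translation": [-32.1,-23,0],"grip": 1},{"translation": [-32.1,-23,0],"grip": 1},{"translation": [-32.1,-23,0],"grip": 1},{"translation": [-16,-11.5,0],"grip": 1},{"rot": [0,0,0.1385],"grip": 1},{"rot": [0,0,0.1385],"grip": 1},{"rot": [0,0,0.1385],"grip": 1},{"grip": 1}])

```text
$.moves[0]: bad value
```

```bash
cat > st.py <<'E'
from cell import monitor
import numpy as np
from scipy.spatial.transform import Rotation as Ro
def st():
    s=monitor.get_state(); R=Ro.from_quat(np.roll(s["eef_rot"],-1)).as_matrix()
    print(s["t"],"j",np.round(s["joints"],3),"p",np.round(s["eef_pos"],4),"F",np.round(s["force"],2),"op",s["opening"])
    print("push(-x) heading",np.degrees(np.arctan2(-R[1,0],-R[0,0])),"z",np.round(R[:,2],4)); return s,R
E
python3 -c "
from st import *
s,R=st(); print('tool delta mm to start', R.T@(np.array([.510,.0626,.066])-s['eef_pos'])*1000)"
```

```text
0.1 j [ 1.337  0.239 -0.014  1.319  0.     1.571] p [0.1215 0.5103 0.2028] F [-0.24 -0.12  0.05] op 0.08543660733995985
push(-x) heading -13.397739451358422 z [-3.0e-04 -1.3e-03 -1.0e+00]
tool delta mm to start [-481.63503517 -345.32264648  137.28318074]
```

Every row evidently needs all its fields.

Call:
step_arm(moves=[{"translation": [-16,-11.5,0],"rot": [0,0,0],"grip": 1},{"translation": [-32.1,-23,0],"rot": [0,0,0],"grip": 1},{"translation": [-32.1,-23,0],"rot": [0,0,0],"grip": 1},{"translation": [-32.1,-23,0],"rot": [0,0,0],"grip": 1},{"translation": [-32.1,-23,0],"rot": [0,0,0],"grip": 1},{"translation": [-32.1,-23,0],"rot": [0,0,0],"grip": 1},{"translation": [-32.1,-23,0],"rot": [0,0,0],"grip": 1},{"translation": [-32.1,-23,0],"rot": [0,0,0],"grip": 1},{"translation": [-32.1,-23,0],"rot": [0,0,0],"grip": 1},{"translation": [-32.1,-23,0],"rot": [0,0,0],"grip": 1},{"translation": [-32.1,-23,0],"rot": [0,0,0],"grip": 1},{"translation": [-32.1,-23,0],"rot": [0,0,0],"grip": 1},{"translation": [-32.1,-23,0],"rot": [0,0,0],"grip": 1},{"translation": [-32.1,-23,0],"rot": [0,0,0],"grip": 1},{"translation": [-32.1,-23,0],"rot": [0,0,0],"grip": 1},{"translation": [-16,-11.5,0],"rot": [0,0,0],"grip": 1},{"translation": [0,0,0],"rot": [0,0,0.1385],"grip": 1},{"translation": [0,0,0],"rot": [0,0,0.1385],"grip": 1},{"translation": [0,0,0],"rot": [0,0,0.1385],"grip": 1},{"translation": [0,0,0],"rot": [0,0,0],"grip": 1}])

```text
t: 2.1
eef_pos: [0.5098, 0.0634, 0.203]
eef_rot: [-0.0, 0.32, 0.947, -0.0]
force: [0.2, 0.9, -0.5]
opening: -0.0002
gripper_force: 0.0
```

```bash
python3 -c "
from st import *
s,R=st(); print('tool delta mm to start', R.T@(np.array([.510,.0626,.066])-s['eef_pos'])*1000)"
```

```text
2.1 j [ 0.124  0.22  -0.039  1.313 -0.     0.775] p [0.5098 0.0634 0.203 ] F [ 0.18  0.86 -0.52] op -0.0001504213804098593
push(-x) heading -37.33525817585407 z [-8.e-04 -2.e-04 -1.e+00]
tool delta mm to start [ -0.67642604  -0.41933985 137.04318587]
```

Call:
step_arm(moves=[{"translation": [0,0,17],"rot": [0,0,0],"grip": 1},{"translation": [0,0,30],"rot": [0,0,0],"grip": 1},{"translation": [0,0,30],"rot": [0,0,0],"grip": 1},{"translation": [0,0,25],"rot": [0,0,0],"grip": 1},{"translation": [0,0,20],"rot": [0,0,0],"grip": 1},{"translation": [0,0,15],"rot": [0,0,0],"grip": 1},{"translation": [0,0,0],"rot": [0,0,0],"grip": 1},{"translation": [-2,0,0],"rot": [0,0,0],"grip": 1},{"translation": [-2,0,0],"rot": [0,0,0],"grip": 1},{"translation": [-2,0,0],"rot": [0,0,0],"grip": 1},{"translation": [-2,0,0],"rot": [0,0,0],"grip": 1},{"translation": [0,0,0],"rot": [0,0,0],"grip": 1}])

```text
t: 3.3
eef_pos: [0.5169, 0.0585, 0.0668]
eef_rot: [0.0, 0.319, 0.948, 0.0]
force: [-0.1, 0.2, 0.5]
opening: -0.0002
gripper_force: 0.0
```

```bash
python3 - <<'E'
from st import *; st()
from m import *
for n,b in(("top",(222,155,312,255)),("scene",(215,155,345,240))):
    p,d=optics.camera(n); cv2.imwrite(f"pics/d_{n}.png",cv2.resize(p[b[1]:b[3],b[0]:b[2],::-1],None,fx=6,fy=6,interpolation=cv2.INTER_CUBIC))
E
```

```text
3.3 j [ 0.113  0.313 -0.276  0.981 -0.     0.762] p [0.5169 0.0585 0.0668] F [-0.12  0.17  0.48] op -0.00019826039219808953
push(-x) heading -37.20120507746312 z [ 8.e-04 -0.e+00 -1.e+00]
```

View pics/d_scene.png

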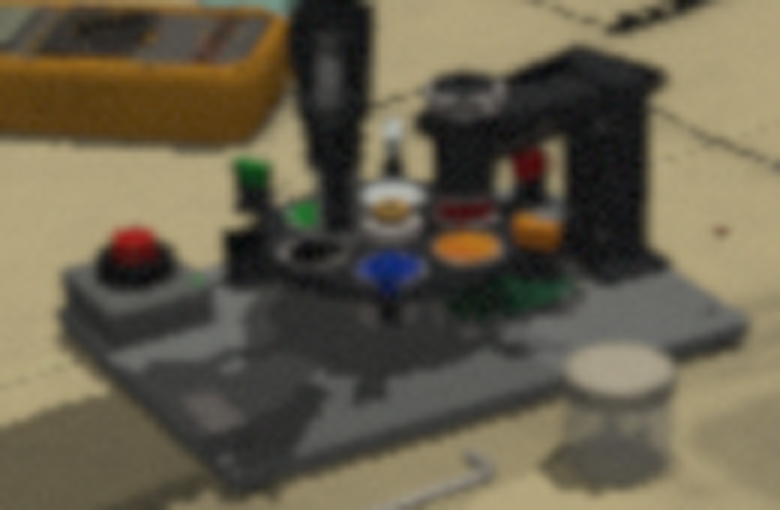

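The scene picture shows the finger tip at crop (345,220). It looks further back than I expected, so I'll check it by projection and with the top view.

```bash
python3 - <<'E'
from m import *
for n,o in(("scene",(215,155)),("top",(222,155))):
  i=optics.camera_info(n);E=np.array(i["extrinsics"])
  for k,P in dict(tcp=(.5169,.0585,.0668),bluetab=(.5316,.0461,.082),blank=(.538,.115,.061),blankf=(.5006,.12,.082),nut=(.58,.11,.074),button=(.4814,.1885,.06),blueflt=(.5554,.0775,.061)).items():
    q=E[:3,:3]@P+E[:3,3]; u=np.array([i["fx"]*q[0]/q[2]+i["cx"],i["fy"]*q[1]/q[2]+i["cy"]]); print(n,k,np.round(u,1),"crop",np.round((u-o)*6+3))
E
```

```text
scene tcp [271.2 202.2] crop [340. 286.]
scene bluetab [277.9 197.3] crop [380. 257.]
scene blank [265.9 195.3] crop [308. 245.]
scene blankf [253.7 191.6] crop [235. 223.]
scene nut [278.5 187.9] crop [384. 200.]
scene button [235.8 192.7] crop [128. 229.]
scene blueflt [278.4 198. ] crop [383. 261.]
top tcp [276.8 222.4] crop [332. 407.]
top bluetab [280.6 217.3] crop [355. 377.]
top blank [260.  216.3] crop [231. 371.]
top blankf [258.1 226.5] crop [220. 432.]
top nut [261.5 203.3] crop [240. 293.]
top button [237.7 233. ] crop [ 97. 471.]
top blueflt [271.2 211.3] crop [298. 341.]
```

View pics/d_top.png

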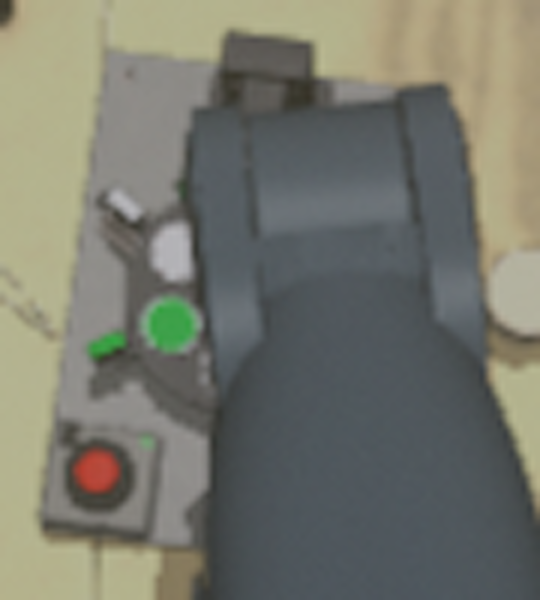

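The projection puts the tip at crop (340,286), in front of the dark wheel, so the position is plausible. I'll creep to contact and then follow the arc.

Call:
step_arm(moves=[{"translation": [-2,0,0],"rot": [0,0,0],"grip": 1},{"translation": [-2,0,0],"rot": [0,0,0],"grip": 1},{"translation": [-4.2,-0.7,0],"rot": [0,0,-0.0524],"grip": 1},{"translation": [-4.2,-0.7,0],"rot": [0,0,-0.0524],"grip": 1}])

```text
t: 3.8
eef_pos: [0.5257, 0.0501, 0.0664]
eef_rot: [-0.0, 0.268, 0.963, -0.0]
force: [-0.5, -0.2, -0.3]
opening: -0.0
gripper_force: 0.0
```

Call:
step_arm(moves=[{"translation": [-4.2,-0.7,0],"rot": [0,0,-0.0524],"grip": 1},{"translation": [-4.2,-0.7,0],"rot": [0,0,-0.0524],"grip": 1},{"translation": [-4.2,-0.7,0],"rot": [0,0,-0.0524],"grip": 1},{"translation": [-4.2,-0.7,0],"rot": [0,0,-0.0524],"grip": 1}])

```text
t: 4.2
eef_pos: [0.5395, 0.04, 0.0664]
eef_rot: [-0.0, 0.166, 0.986, -0.0]
force: [0.3, 0.4, 0.6]
opening: -0.0001
gripper_force: 0.0
```

```bash
cat > look.py <<'E'
from st import *; s,R=st()
from m import *
C=np.array([.580,.110]); d=s["eef_pos"][:2]-C
print("tcp from C: rad mm",np.linalg.norm(d)*1e3,"ang",np.degrees(np.arctan2(d[1],d[0])))
for n,b in(("top",(225,165,300,250)),("scene",(245,175,318,215))):
    p,_=optics.camera(n)
    for k,l in blobs(n,p,b).items():
        for a,c in l:
            for z in(.061,.082):
                q=ray(n,c,z)[:2]-C; rr=np.linalg.norm(q)*1e3
                if abs(rr-(42 if z<.07 else 80))<6: print(n,k,a,"z",z,"r",round(rr,1),"station ang",round(np.degrees(np.arctan2(q[1],q[0]))+7.1,1))
E
python3 look.py
```

```text
4.2 j [ 0.074  0.347 -0.226  0.998 -0.     0.407] p [0.5395 0.04   0.0664] F [0.3  0.44 0.62] op -0.00011388148539190643
push(-x) heading -19.06360773379803 z [-1.e-04 -2.e-04 -1.e+00]
tcp from C: rad mm 80.89030524596161 ang -120.05455290638122
top green 39 z 0.061 r 42.3 station ang 119.7
top green 13 z 0.082 r 79.2 station ang 120.8
scene amber 46 z 0.061 r 47.7 station ang -62.4
scene amber 46 z 0.082 r 80.6 station ang -90.1
```

The wheel hasn't moved and there's no force, even though the TCP is past the tab. The tip must be higher than I assumed, so I'll check with depth.

```bash
python3 - <<'E'
from m import *
p,d=optics.camera("scene"); o=np.load("scene0.npz"); i=optics.camera_info("scene");E=np.array(i["extrinsics"])
b=(215,155,345,240)
cv2.imwrite("pics/e.png",cv2.resize(p[155:240,215:345,::-1],None,fx=6,fy=6,interpolation=cv2.INTER_CUBIC))
m=(np.abs(d-o["d"])>.006)&(d>0)&(d<o["d"])
v,u=np.nonzero(m); k=(u>230)&(u<320)&(v>150)&(v<215); u,v=u[k],v[k]; z=d[v,u]
P=(np.c_[(u-i["cx"])/i["fx"]*z,(v-i["cy"])/i["fy"]*z,z]-E[:3,3])@E[:3,:3]
for a in range(150,215,2):
    q=P[(v==a)]
    if len(q): print(a,len(q),u[v==a].min(),u[v==a].max(),np.round(np.median(q,0),4))
E
```

```text
152 35 234 306 [0.53   0.0198 0.225 ]
154 28 232 307 [0.5361 0.0198 0.2201]
156 28 236 315 [0.5427 0.0764 0.1913]
158 30 232 310 [0.5333 0.0495 0.1972]
160 24 232 319 [0.5272 0.027  0.1995]
162 35 231 309 [0.5485 0.0775 0.174 ]
164 24 237 317 [0.5271 0.0237 0.1893]
166 23 232 314 [0.5274 0.0273 0.182 ]
168 28 235 313 [0.5278 0.0432 0.1713]
170 27 233 308 [0.526  0.0244 0.1718]
172 27 231 297 [0.5267 0.0263 0.1656]
174 27 233 304 [0.5282 0.0262 0.1593]
176 22 239 310 [0.529  0.0181 0.1576]
178 22 245 306 [0.5287 0.0179 0.1508]
180 30 232 315 [0.6036 0.0901 0.0749]
182 22 231 313 [0.5397 0.0361 0.1322]
184 25 234 318 [0.5861 0.1083 0.0697]
186 15 246 306 [0.5401 0.0337 0.1199]
188 17 235 318 [0.5424 0.0425 0.1116]
190 16 234 314 [0.5413 0.0415 0.1052]
192 19 240 319 [0.5464 0.0449 0.0816]
194 12 244 305 [0.5435 0.0332 0.0946]
196 6 247 317 [0.5776 0.0935 0.0456]
198 5 255 304 [0.5324 0.0963 0.0638]
200 4 264 311 [0.5982 0.0818 0.0415]
202 10 234 317 [0.5464 0.0804 0.0414]
204 6 241 313 [0.5529 0.1106 0.0215]
206 3 242 258 [0.5192 0.1513 0.0157]
208 14 244 319 [0.5282 0.0365 0.0182]
210 4 232 316 [0.5428 0.1041 0.0161]
212 6 244 303 [0.5494 0.0784 0.0164]
214 7 246 294 [0.5258 0.0851 0.0156]
```

View pics/e.png

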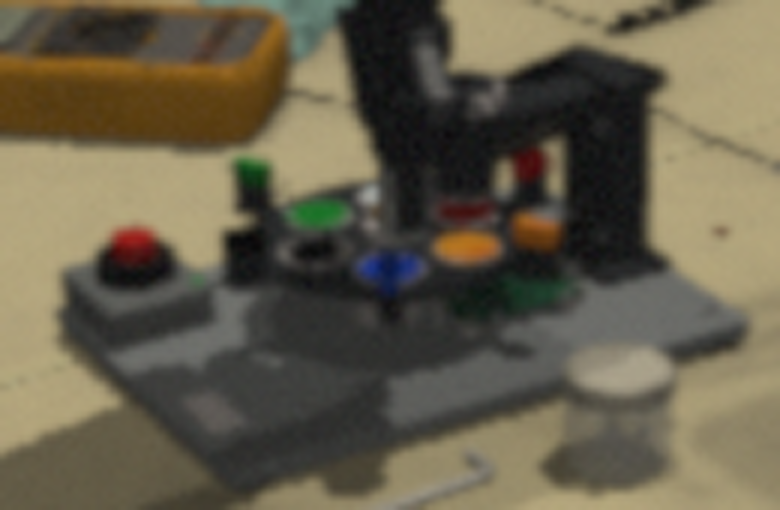

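The picture shows the shut fingertips ending at z ≈ 0.088, about 21 mm above the reported TCP, so they passed just over the blue tab. Nothing moved. I'll back up and come down about 20 mm lower, slowly.

Call:
step_arm(moves=[{"translation": [0,0,-15],"rot": [0,0,0],"grip": 1},{"translation": [12,4,0],"rot": [0,0,0.1055],"grip": 1},{"translation": [13,2.8,0],"rot": [0,0,0.1055],"grip": 1},{"translation": [12,1.5,0],"rot": [0,0,0.1055],"grip": 1},{"translation": [0,0,0],"rot": [0,0,0],"grip": 1},{"translation": [0,0,15],"rot": [0,0,0],"grip": 1},{"translation": [0,0,5],"rot": [0,0,0],"grip": 1},{"translation": [0,0,5],"rot": [0,0,0],"grip": 1},{"translation": [0,0,0],"rot": [0,0,0],"grip": 1}])

```text
t: 5.25
eef_pos: [0.509, 0.0633, 0.0559]
eef_rot: [-0.0, 0.32, 0.948, -0.0]
force: [-0.2, -0.3, 0.4]
opening: -0.0001
gripper_force: 0.0
```

Call:
step_arm(moves=[{"translation": [0,0,5],"rot": [0,0,0],"grip": 1},{"translation": [0,0,5],"rot": [0,0,0],"grip": 1},{"translation": [0,0,0],"rot": [0,0,0],"grip": 1}])

```text
t: 5.55
eef_pos: [0.5088, 0.0634, 0.0458]
eef_rot: [-0.0, 0.32, 0.947, -0.0]
force: [0.5, -0.2, 0.3]
opening: -0.0002
gripper_force: 0.0
```

```bash
python3 look.py
```

```text
5.55 j [ 0.124  0.323 -0.323  0.926 -0.     0.775] p [0.5088 0.0634 0.0458] F [ 0.48 -0.2   0.33] op -0.0002128573244588277
push(-x) heading -37.31724682968478 z [-1.e-03 -3.e-04 -1.e+00]
tcp from C: rad mm 85.07958445992243 ang -146.78380766913256
top green 36 z 0.061 r 43.2 station ang 119.1
top green 12 z 0.082 r 79.9 station ang 120.8
scene amber 47 z 0.061 r 46.9 station ang -63.0
scene amber 47 z 0.082 r 80.2 station ang -90.7
scene blue 31 z 0.061 r 47.4 station ang -116.2
```

Call:
step_arm(moves=[{"translation": [-4,0,0],"rot": [0,0,0],"grip": 1},{"translation": [-4,0,0],"rot": [0,0,0],"grip": 1},{"translation": [-3,0,0],"rot": [0,0,0],"grip": 1},{"translation": [-3,0,0],"rot": [0,0,0],"grip": 1},{"translation": [-2,0,0],"rot": [0,0,0],"grip": 1},{"translation": [0,0,0],"rot": [0,0,0],"grip": 1}])

```text
t: 6.25
eef_pos: [0.5218, 0.0539, 0.0464]
eef_rot: [-0.0, 0.32, 0.947, 0.0]
force: [-1.8, 1.7, 0.0]
opening: 0.0001
gripper_force: 1.0
```

```bash
python3 look.py
```

```text
6.25 j [ 0.103  0.34  -0.295  0.937  0.001  0.754] p [0.5218 0.0539 0.0464] F [-1.84  1.65  0.02] op 8.146262039999395e-05
push(-x) heading -37.32601085792748 z [-6.e-04  5.e-04 -1.e+00]
tcp from C: rad mm 80.84960548476936 ang -136.05945064082036
top green 39 z 0.061 r 42.3 station ang 119.7
top green 10 z 0.082 r 80.5 station ang 121.3
scene amber 44 z 0.061 r 46.4 station ang -61.1
scene amber 44 z 0.082 r 79.1 station ang -89.9
scene green 15 z 0.061 r 38.6 station ang 128.8
scene blue 21 z 0.061 r 47.4 station ang -112.4
```

Contact at about 2.5 N. Now the arc.

Call:
step_arm(moves=[{"translation": [-4.2,-0.55,0],"rot": [0,0,-0.0524],"grip": 1},{"translation": [-4.2,-0.55,0],"rot": [0,0,-0.0524],"grip": 1},{"translation": [-4.2,-0.55,0],"rot": [0,0,-0.0524],"grip": 1},{"translation": [-4.2,-0.55,0],"rot": [0,0,-0.0524],"grip": 1},{"translation": [-4.2,-0.55,0],"rot": [0,0,-0.0524],"grip": 1},{"translation": [-4.2,-0.55,0],"rot": [0,0,-0.0524],"grip": 1}])

```text
t: 6.95
eef_pos: [0.5408, 0.0384, 0.0461]
eef_rot: [-0.001, 0.167, 0.986, -0.0]
force: [-3.7, 1.0, 2.4]
opening: 0.0001
gripper_force: 2.1
```

```bash
python3 look.py
```

```text
6.95 j [ 0.071  0.368 -0.251  0.954 -0.     0.406] p [0.5408 0.0384 0.0461] F [-3.66  1.03  2.41] op 6.347391147953171e-05
push(-x) heading -19.169958358101237 z [-2.3e-03 -3.0e-04 -1.0e+00]
tcp from C: rad mm 81.59308591299569 ang -118.6969505872825
top green 38 z 0.061 r 42.1 station ang 137.4
top green 14 z 0.082 r 79.8 station ang 138.5
top red 19 z 0.082 r 79.5 station ang 18.0
top red 14 z 0.061 r 40.4 station ang 28.0
scene amber 44 z 0.061 r 46.8 station ang -45.6
scene green 24 z 0.061 r 37.7 station ang 143.0
```

Call:
step_arm(moves=[{"translation": [-4.2,-0.55,0],"rot": [0,0,-0.0524],"grip": 1},{"translation": [-4.2,-0.55,0],"rot": [0,0,-0.0524],"grip": 1},{"translation": [-4.2,-0.55,0],"rot": [0,0,-0.0524],"grip": 1},{"translation": [-4.2,-0.55,0],"rot": [0,0,-0.0524],"grip": 1},{"translation": [-4.2,-0.55,0],"rot": [0,0,-0.0524],"grip": 1},{"translation": [-4.2,-0.55,0],"rot": [0,0,-0.0524],"grip": 1},{"translation": [-4.2,-0.55,0],"rot": [0,0,-0.0524],"grip": 1},{"translation": [-4.2,-0.55,0],"rot": [0,0,-0.0524],"grip": 1},{"translation": [0,0,0],"rot": [0,0,0],"grip": 1}])

```text
t: 7.95
eef_pos: [0.5751, 0.029, 0.0465]
eef_rot: [0.0, -0.041, 0.999, -0.0]
force: [-0.6, 0.1, -0.7]
opening: -0.0001
gripper_force: 0.0
```

```bash
python3 look.py
```

```text
7.95 j [ 0.051  0.417 -0.17   0.983 -0.    -0.031] p [0.5751 0.029  0.0465] F [-0.6   0.05 -0.74] op -0.00010968769935240187
push(-x) heading 4.66810461308515 z [ 1.e-03 -4.e-04 -1.e+00]
tcp from C: rad mm 81.17708568295949 ang -93.45945013480224
top amber 8 z 0.061 r 40.5 station ang -20.5
top green 38 z 0.061 r 41.5 station ang 171.9
top green 14 z 0.082 r 80.8 station ang 173.3
top red 45 z 0.061 r 42.3 station ang 51.9
top red 17 z 0.082 r 78.9 station ang 53.6
scene green 25 z 0.061 r 41.0 station ang 186.3
scene green 25 z 0.082 r 75.2 station ang -143.9
scene blue 6 z 0.061 r 43.2 station ang -74.6
scene blue 6 z 0.082 r 80.7 station ang -97.4
scene red 20 z 0.061 r 40.0 station ang 50.5
```

The force has dropped and the wheel is at 53° and running on by itself. I'll back off, rise and move over the button, checking the wheel on the way.

Call:
step_arm(moves=[{"translation": [8,0,0],"rot": [0,0,0],"grip": 1},{"translation": [7,0,0],"rot": [0,0,0],"grip": 1},{"translation": [0,0,-25],"rot": [0,0,0],"grip": 1},{"translation": [0,0,-40],"rot": [0,0,0],"grip": 1},{"translation": [0,0,-40],"rot": [0,0,0],"grip": 1},{"translation": [6,16,0],"rot": [0,0,0],"grip": 1},{"translation": [13,34,0],"rot": [0,0,0],"grip": 1},{"translation": [14,34,0],"rot": [0,0,0],"grip": 1},{"translation": [13,34,0],"rot": [0,0,0],"grip": 1},{"translation": [13,33,0],"rot": [0,0,0],"grip": 1},{"translation": [6,16,0],"rot": [0,0,0],"grip": 1},{"translation": [0,0,0],"rot": [0,0,0],"grip": 1},{"translation": [0,0,0],"rot": [0,0,0],"grip": 1}])

```text
t: 9.35
eef_pos: [0.4803, 0.1888, 0.1512]
eef_rot: [-0.0, -0.041, 0.999, -0.0]
force: [-0.4, -0.7, -0.1]
opening: -0.0002
gripper_force: 0.0
```

```bash
python3 look.py; python3 - <<'E'
from m import *
s=[optics.camera(n)[0][b[1]:b[3],b[0]:b[2],::-1] for n,b in(("top",(215,150,315,255)),("scene",(215,150,345,255)))]
cv2.imwrite("pics/f.png",cv2.resize(np.hstack(s),None,fx=3.4,fy=3.4,interpolation=cv2.INTER_CUBIC))
from cell import monitor
print(np.array([.4814,.1885])-monitor.get_state()["eef_pos"][:2])
E
```

```text
9.35 j [ 0.375  0.246 -0.138  1.187 -0.     0.292] p [0.4803 0.1888 0.1512] F [-0.37 -0.67 -0.1 ] op -0.00016753535590678314
push(-x) heading 4.7532845312737955 z [-2.e-04 -5.e-04 -1.e+00]
tcp from C: rad mm 127.06168592757278 ang 141.67033304414466
top green 41 z 0.061 r 41.3 station ang 180.3
top green 14 z 0.082 r 80.4 station ang 180.0
top blue 40 z 0.061 r 41.5 station ang -59.1
top blue 14 z 0.082 r 79.4 station ang -60.3
top red 42 z 0.061 r 42.9 station ang 59.6
top red 17 z 0.082 r 79.4 station ang 60.8
scene amber 19 z 0.082 r 74.7 station ang -14.2
scene green 22 z 0.061 r 42.2 station ang -169.9
scene green 22 z 0.082 r 77.4 station ang -142.6
scene blue 32 z 0.061 r 46.5 station ang -63.4
scene blue 32 z 0.082 r 80.0 station ang -91.0
scene red 24 z 0.061 r 39.6 station ang 55.1
[0.00020665 0.00047358]
```

View pics/f.png

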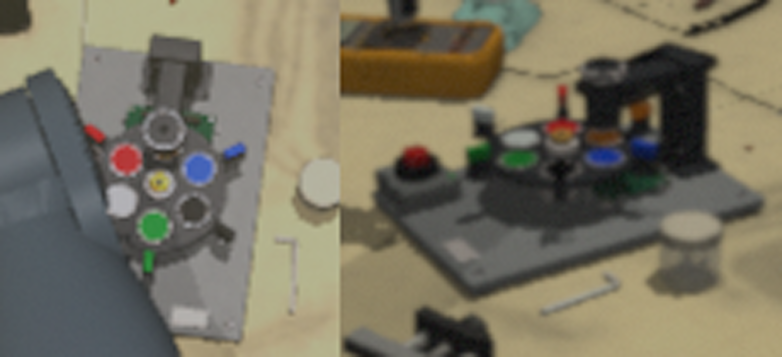

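The top view shows green at the near side and blue at −60°. The scene view shows amber under the lamp, and the angles agree to within 1°, so the wheel has clicked into place. Now the button.

Call:
step_arm(moves=[{"translation": [0,0,20],"rot": [0,0,0],"grip": 1},{"translation": [0,0,30],"rot": [0,0,0],"grip": 1},{"translation": [0,0,25],"rot": [0,0,0],"grip": 1},{"translation": [0,0,10],"rot": [0,0,0],"grip": 1},{"translation": [0,0,5],"rot": [0,0,0],"grip": 1},{"translation": [0,0,5],"rot": [0,0,0],"grip": 1},{"translation": [0,0,4],"rot": [0,0,0],"grip": 1},{"translation": [0,0,0],"rot": [0,0,0],"grip": 1}])

```text
t: 10.35
eef_pos: [0.4812, 0.189, 0.0526]
eef_rot: [0.0, -0.041, 0.999, 0.0]
force: [-0.4, -0.1, -0.4]
opening: -0.0002
gripper_force: 0.0
```

Call:
step_arm(moves=[{"translation": [0,0,4],"rot": [0,0,0],"grip": 1},{"translation": [0,0,4],"rot": [0,0,0],"grip": 1},{"translation": [0,0,3],"rot": [0,0,0],"grip": 1},{"translation": [0,0,0],"rot": [0,0,0],"grip": 1}])

```text
t: 10.75
eef_pos: [0.4806, 0.1888, 0.0409]
eef_rot: [-0.0, -0.041, 0.999, -0.0]
force: [-0.6, -0.3, -0.1]
opening: -0.0003
gripper_force: 0.0
```

Call:
step_arm(moves=[{"translation": [0,0,2],"rot": [0,0,0],"grip": 1},{"translation": [0,0,2],"rot": [0,0,0],"grip": 1},{"translation": [0,0,0],"rot": [0,0,0],"grip": 1}])

```text
t: 11.05
eef_pos: [0.4808, 0.1889, 0.0372]
eef_rot: [-0.0, -0.041, 0.999, -0.0]
force: [0.5, -0.1, 0.7]
opening: -0.0001
gripper_force: 0.0
```

Call:
step_arm(moves=[{"translation": [0,0,1],"rot": [0,0,0],"grip": 1},{"translation": [0,0,1],"rot": [0,0,0],"grip": 1},{"translation": [0,0,0],"rot": [0,0,0],"grip": 1}])

```text
t: 11.35
eef_pos: [0.4809, 0.1889, 0.0353]
eef_rot: [-0.0, -0.041, 0.999, -0.0]
force: [0.2, -0.2, -0.0]
opening: 0.0001
gripper_force: 0.0
```

Call:
step_arm(moves=[{"translation": [0,0,1],"rot": [0,0,0],"grip": 1},{"translation": [0,0,1],"rot": [0,0,0],"grip": 1},{"translation": [0,0,0],"rot": [0,0,0],"grip": 1}])

```text
t: 11.65
eef_pos: [0.4809, 0.1889, 0.0333]
eef_rot: [-0.0, -0.041, 0.999, -0.0]
force: [0.1, 0.4, -0.3]
opening: -0.0002
gripper_force: 0.0
```

Call:
step_arm(moves=[{"translation": [0,0,1],"rot": [0,0,0],"grip": 1},{"translation": [0,0,1],"rot": [0,0,0],"grip": 1},{"translation": [0,0,0],"rot": [0,0,0],"grip": 1}])

```text
t: 11.95
eef_pos: [0.481, 0.1889, 0.0314]
eef_rot: [0.0, -0.041, 0.999, -0.0]
force: [0.0, -0.9, 2.5]
opening: -0.0003
gripper_force: 0.9
```

Call:
step_arm(moves=[{"translation": [0,0,1],"rot": [0,0,0],"grip": 1},{"translation": [0,0,1],"rot": [0,0,0],"grip": 1},{"translation": [0,0,0],"rot": [0,0,0],"grip": 1}])

```text
t: 12.25
eef_pos: [0.481, 0.1889, 0.0294]
eef_rot: [0.0, -0.041, 0.999, -0.0]
force: [-0.9, -0.0, 3.2]
opening: 0.0004
gripper_force: 1.5
```

```bash
python3 - <<'E'
from m import *
p=optics.camera("scene")[0][165:215,215:275,::-1]
cv2.imwrite("pics/g.png",cv2.resize(p,None,fx=10,fy=10,interpolation=cv2.INTER_CUBIC))
E
```

```text
(no output)
```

View pics/g.png

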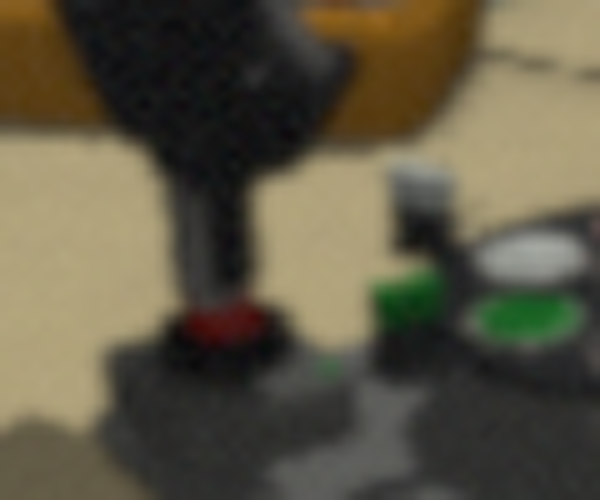

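The finger is on the red button at crop (225,315), and the spring force is 3.2 N. I'll press on to the stop.

Call:
step_arm(moves=[{"translation": [0,0,1],"rot": [0,0,0],"grip": 1},{"translation": [0,0,1],"rot": [0,0,0],"grip": 1},{"translation": [0,0,0],"rot": [0,0,0],"grip": 1}])

```text
t: 12.6
eef_pos: [0.481, 0.189, 0.0274]
eef_rot: [0.0, -0.041, 0.999, -0.0]
force: [-0.4, 0.0, 3.9]
opening: 0.0002
gripper_force: 2.0
```

Call:
step_arm(moves=[{"translation": [0,0,1],"rot": [0,0,0],"grip": 1},{"translation": [0,0,0.5],"rot": [0,0,0],"grip": 1},{"translation": [0,0,0],"rot": [0,0,0],"grip": 1}])

```text
t: 12.9
eef_pos: [0.481, 0.189, 0.0262]
eef_rot: [0.0, -0.041, 0.999, 0.0]
force: [-1.3, -0.4, 7.4]
opening: 0.0
gripper_force: 3.4
```

Call:
step_arm(moves=[{"translation": [0,0,0.5],"rot": [0,0,0],"grip": 1},{"translation": [0,0,0.5],"rot": [0,0,0],"grip": 1},{"translation": [0,0,0],"rot": [0,0,0],"grip": 1}])

```text
t: 13.2
eef_pos: [0.4811, 0.189, 0.0259]
eef_rot: [0.0, -0.041, 0.999, 0.0]
force: [-4.3, -1.7, 16.1]
opening: 0.0002
gripper_force: 8.4
```

The force is rising steeply while the position stands still, so the button is hard on its stop. I'll release it, move clear and look again.

Call:
step_arm(moves=[{"translation": [0,0,-4],"rot": [0,0,0],"grip": 1},{"translation": [0,0,-8],"rot": [0,0,0],"grip": 1},{"translation": [0,0,-20],"rot": [0,0,0],"grip": 1},{"translation": [0,0,-40],"rot": [0,0,0],"grip": 1},{"translation": [0,0,-40],"rot": [0,0,0],"grip": 1},{"translation": [0,0,-40],"rot": [0,0,0],"grip": 1},{"translation": [25,15,0],"rot": [0,0,0],"grip": 1},{"translation": [25,30,0],"rot": [0,0,0],"grip": 1},{"translation": [25,30,0],"rot": [0,0,0],"grip": 1},{"translation": [10,30,0],"rot": [0,0,0],"grip": 1},{"translation": [0,0,0],"rot": [0,0,0],"grip": 1},{"translation": [0,0,0],"rot": [0,0,0],"grip": 1}])

```text
t: 14.4
eef_pos: [0.3871, 0.2869, 0.1769]
eef_rot: [-0.0, -0.042, 0.999, -0.0]
force: [-0.2, 0.1, 0.4]
opening: 0.0002
gripper_force: 0.0
```

```bash
python3 look.py; python3 - <<'E'
from m import *
s=[optics.camera(n)[0][b[1]:b[3],b[0]:b[2],::-1] for n,b in(("top",(215,150,315,255)),("scene",(215,150,345,255)))]
cv2.imwrite("pics/h.png",cv2.resize(np.hstack(s),None,fx=3.4,fy=3.4,interpolation=cv2.INTER_CUBIC))
E
```

```text
14.4 j [ 0.638  0.176 -0.163  1.232 -0.     0.554] p [0.3871 0.2869 0.1769] F [-0.21  0.07  0.42] op 0.00021413525335018508
push(-x) heading 4.817154539083355 z [-3.e-04 -6.e-04 -1.e+00]
tcp from C: rad mm 261.69592068222136 ang 137.4772576007777
top green 40 z 0.061 r 41.5 station ang 180.0
top green 11 z 0.082 r 80.4 station ang 180.3
top blue 40 z 0.061 r 41.5 station ang -59.1
top blue 13 z 0.082 r 79.9 station ang -60.5
top red 41 z 0.061 r 42.7 station ang 59.3
top red 17 z 0.082 r 79.4 station ang 60.8
scene amber 17 z 0.082 r 74.5 station ang -14.2
scene green 23 z 0.061 r 42.7 station ang -169.6
scene green 23 z 0.082 r 78.0 station ang -142.6
scene blue 31 z 0.061 r 46.9 station ang -63.5
scene blue 31 z 0.082 r 80.4 station ang -90.9
scene red 24 z 0.061 r 39.6 station ang 55.5
```

View pics/h.png

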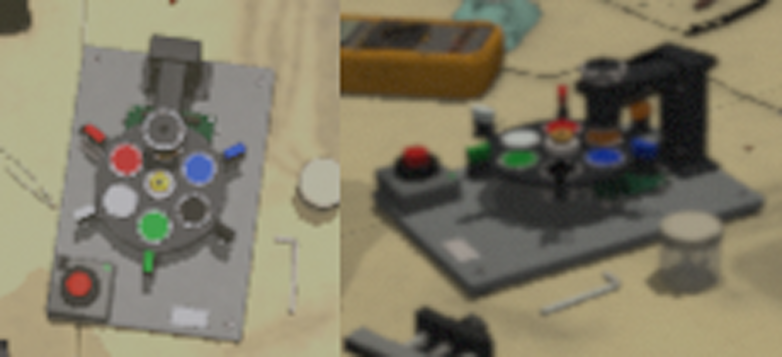

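The pictures show the button back up at (78,285), amber under the lamp, and the board, jar and hex key where they were.

```bash
python3 -c "
from cell import order; print(order.close_job())"
```

```text
the job is handed in; nothing more can be done
None
```

I stepped the filter wheel round until amber clicked in under the lamp, then pressed the red button to its stop and let it spring back up; the job is handed in at about 14.5 s, with the board and other things left where they were.

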